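Refill the carousel bowl with ball knobs

TASK

The round bowl on the parts carousel has come back empty: push the carousel round by its post until the bowl clicks into place at the loading mark (the single pin), and leave it resting there. Then tip all five ball knobs out of the aluminium cup into the bowl and stand the empty cup upright back on the blue mat. Finally push the carousel on until the full bowl clicks into place at the serving mark (the two pins), with all five knobs still in it and the jar and tin left where they are.

Things in the scene. Friction and masses are not known exactly. Their poses are not given: they have to be found in the camera images.
- base: round grey base of the parts carousel, 300 mm across and 12 mm thick, fixed to the bench, more or less in front of the robot. Origin on its axis, at bench level. Its -x axis points to the loading mark (roughly to the robot), its -y axis to the serving mark, its +x axis to the spring detent housing (30 mm high, 153 to 199 mm from the axis).
- carousel (a joint): angle of the carousel disc (rad), growing anticlockwise seen from above, range -2.9 to 2.9. 0: bowl at the loading mark; 1.571: bowl at the serving mark. A sprung roller clicks into a notch every 0.785 rad (0 and 1.571 are notches); within about 0.07 rad of a notch it draws the disc in by itself; getting over the ridge beside a notch takes about 5 N at the turning post.
- hub (a point): top centre of the hub of the white carousel disc, on the axis, 62 mm above the bench; hub 32 mm across. The disc is 263 mm across, its top 32 mm above the bench. It carries, 90 degrees apart, the round bowl, a square parts tray, the turning post (across from the bowl) and a second tray (trays 60 x 62 x 28 mm, centres 86 mm from the axis).
- bowl (a point): centre of the inner floor of the round grey bowl that is fixed on the disc, 74 mm from the axis, 36 mm above the bench. Rim 100 mm across (inner 93), 77 mm above the bench; inner floor about 66 mm across. The bowl is empty at the start.
- post (a point): top centre of the upright steel turning post on the disc: 18 mm diameter, 60 mm high, 104 mm from the axis, across from the bowl; its top is 92 mm above the bench.
- load_mark (a point): top of the loading mark: ONE steel pin (14 mm thick, top 40 mm above the bench) on the rim of the base, 160 mm from the axis, on the side that faces the robot.
- serve_mark (a point): middle between the tops of the serving mark's TWO steel pins (32 mm apart, each 14 mm thick, top 40 mm above the bench) on the rim of the base, 160 mm from the axis, a quarter turn anticlockwise (seen from above) on from the loading mark.
- mat: blue silicone work mat, 250 (x) x 170 (y) x 4 mm, fixed on the bench, left or right of the carousel. Origin at the centre of its underside.
- cup: open straight aluminium cup, 63 mm outer diameter, 90 mm high, wall 3 mm, about 0.2 kg with its load, standing on the mat with the five ball knobs in it. Origin at the centre of its underside, z up along the cup.
- knob0: ball knob 0: black 18 mm ball with an 11 mm brass collar that sticks out 2.5 mm on its -z side, 15 g. Origin at the ball's centre. Starts in the cup.
- knob1: ball knob 1: black 18 mm ball with an 11 mm brass collar that sticks out 2.5 mm on its -z side, 15 g. Origin at the ball's centre. Starts in the cup.
- knob2: ball knob 2: black 18 mm ball with an 11 mm brass collar that sticks out 2.5 mm on its -z side, 15 g. Origin at the ball's centre. Starts in the cup.
- knob3: ball knob 3: black 18 mm ball with an 11 mm brass collar that sticks out 2.5 mm on its -z side, 15 g. Origin at the ball's centre. Starts in the cup.
- knob4: ball knob 4: black 18 mm ball with an 11 mm brass collar that sticks out 2.5 mm on its -z side, 15 g. Origin at the ball's centre. Starts in the cup.
- jar: closed amber jar with black lid, 56 mm diameter, 55 mm high, standing on the mat too; bystander. Origin at the centre of its underside.
- stand: bystander: soldering iron stand on a black plate 190 (x) x 100 (y) x 22 mm with a yellow sponge and a slanting spring holder about 175 mm high on its +x half; fixed on the bench on the other side of the carousel from the mat. Origin at the centre of its underside.
- tin: bystander: brass tin of wire wool, 60 mm diameter, 40 mm high, loose on the bench beyond the iron stand. Origin at the centre of its underside.
Not all that is in view belongs to the job. Of the things like the cup, leave any that is pink or red; of the rest the smaller one is meant.

How it is judged:
By the outcome, as a careful person would: the job done as asked, in the order asked, and still so for the second after the job is handed in, with the robot touching nothing.
It also fails if it takes over 72 s, if anything falls off the work surface, if the arm or the gripper's body presses on something with over 40 N, if the wrist force passes 120 N, or if a joint passes its speed limit or range.

ROBOT

A 6-joint arm with a two-finger parallel gripper is mounted at the origin on the work surface. World frame = base frame: x ahead of the robot, y to its left, z up, the work surface at z = 0. Lengths are in m, angles in rad, forces in N, time in s.
With the tool pointing down it reaches from about 0.35 to 0.775 m from the base axis. Payload 7.3 kg.
Tool frame: the origin (TCP) lies at the very end of the fingers, on their centre line; the grasp point (between the pads) lies grip_point_offset behind it (grip_point_offset is the distance from the TCP to the grasp point, in m); z points along the fingers, x is the direction in which the jaws open and shut, and the axes are right-handed (so a half turn about z gives the same grasp; the last joint's range is limited). The gripper opens to 92 mm and grips with 3 to 60 N. Pads are 19 mm wide; open, the fingers measure 130 mm over their backs; the gripper's body (75 mm by 190 mm) begins 47 mm behind the grasp point.
Start: joints at [1.129, 0.342, 1.524, -0, 1.275, -0.146], TCP at [0.153, 0.502, 0.227] pointing down, gripper open.
Joint ranges: [-2.53, 2.53], [-0.77, 2.02], [0.04, 2.7], [-1, 4.14], [0.28, 2.66], [-3.11, 3.11]. Speed limits (rad/s): [2.57, 2.57, 3.14, 3.14, 3.14, 3.14].

INTERFACE

Orientations are given as a unit quaternion [w, x, y, z].
In Python, from workcell import * gives the robot as it stands. Calls block until the motion is done:
- move_ptp(position, orientation): joint-space move of the TCP to a pose.
- move_linear(position, ori=None, max_speed=0.15, contact_N=None): straight line of the TCP; ori=None keeps the orientation; max_speed is the mean speed in m/s. With contact_N (N) it stops when the force on the tool has changed by that much, and returns True; else False.
- set_joints(angles): joint-space move.
- command_gripper(opening, grasp_force=None): finger opening in m; grasp_force is the grip in N (None keeps the last); returns when the fingers have stopped.
- dwell(seconds).
- ik(position, orientation): joint angles nearest the present ones, or None.
- camera(name): name is "scene" or "top" or "wrist"; returns a dict with "image" (480x640x3 uint8, red, green, blue), "fx", "fy", "cx", "cy" (pixels), "rvec" (rotation vector, rad) and "tvec" (3), from world to camera coordinates, as OpenCV has them. Camera axes: x right, y down, z forward; pixel columns grow to the right and rows downward; lengths in m; the calibration is good to about 2 mm. The wrist camera is an equidistant fisheye: a pixel r from the principal point sees the ray r / f radians off the axis. A picture is of the moment at which its call begins. There is no depth.
A pose or a line that the arm cannot do raises PlanningError and nothing moves.
- job_done(): hands the job in, once; it reports no verdict.
Trained networks look in a picture, given as the dict that the camera call returned (one of the last four; its "shot" number tells which), for a name from the list of things; names that differ only in an ending like _2 or _b are one class to them, and where a whole thing is asked for, a point or a joint stands for the part that bears it (a point fixed in the world has none). Each returns a list of dicts, best first, with "score" (0 to 1); they miss things now and then, are a little off and sometimes report something else, mostly with a low value. They report only what shows in the picture. A call takes as long as a camera call. They do not tell look-alikes from the thing itself.
- spot_in(query, picture): "extent" ([left, top, right, bottom] in pixels, round what is visible of it).
- masks_of(query, picture): "pixels" (480x640 bool, what is visible of it) and "extent" ([left, top, right, bottom] in pixels, round what is visible of it).
- place_of(query, picture): "position" ([column, row] in pixels: a listed point, or the origin of a listed thing).
Readings, each from a call of its own:
- read_time_s(): time.
- read_joints(): joint angles.
- read_qd(): joint speeds.
- read_joint_efforts(): joint torques, N m.
- read_tool_pos(): TCP position.
- read_tcp_rot(): TCP orientation.
- read_ft_force(): force on the tool from outside, world axes, zero at the start.
- read_wrist_torque(): the same for the moment, N m.
- read_finger_gap(): finger opening in m.
Only numpy, scipy, OpenCV 4.12 (cv2) and the standard library are available. Lean on these libraries where they do the work, as an engineer would, in place of code of your own. Each camera call takes 0.05 s, during which the arm holds its last target. There are 200 camera calls.

## Working session

There is one attempt and no reset: what is moved stays moved. The work goes in short steps, each a Python script; the robot and the scene stay as the last script left them, time stands still between calls to the robot, and variables do not carry over. Pictures are saved under pics/ and viewed, about 8 in all and at most 12, crops included, and the job is handed in when it is done.

```bash
mkdir -p pics; cat > h.py <<'E'
from workcell import *
import numpy as np, cv2
from scipy.spatial.transform import Rotation as R
def ray(p,uv,fish=False):
    u,v=uv; Rm=cv2.Rodrigues(np.array(p["rvec"],float))[0]; t=np.array(p["tvec"],float).ravel()
    a=np.array([(u-p["cx"])/p["fx"],(v-p["cy"])/p["fy"]])
    if fish:
        th=np.linalg.norm(a); d=np.r_[a/max(th,1e-9)*np.sin(th),np.cos(th)]
    else: d=np.r_[a,1]
    return -Rm.T@t, Rm.T@d
def at_z(p,uv,z,fish=False):
    o,d=ray(p,uv,fish); return o+d*(z-o[2])/d[2]
def save(p,n,box=None,s=1):
    im=p["image"][:,:,::-1]
    if box: im=im[box[1]:box[3],box[0]:box[2]]
    cv2.imwrite(f"pics/{n}.png",cv2.resize(im,None,fx=s,fy=s,interpolation=cv2.INTER_CUBIC))
def q(yaw,tilt=None):
    "tool down, jaw axis at yaw"
    x,y,z,w=(R.from_euler('z',yaw)*R.from_euler('x',np.pi)).as_quat(); return [w,x,y,z]
E
python3 - <<'E'
from h import *
Z=dict(hub=.062,bowl=.036,post=.092,load_mark=.04,serve_mark=.04,base=0,mat=0,cup=.004,jar=.004,stand=0,tin=0)
for c in("top","scene"):
    p=camera(c); save(p,c)
    for n,z in Z.items():
        print(c,n,[(np.round(r["position"]).astype(int).tolist(),round(r["score"],2),np.round(at_z(p,r["position"],z),3)[:2].tolist()) for r in place_of(n,p)[:4]])
    for n in("cup","jar"): print(n,[(np.round(r["extent"]).tolist(),round(r["score"],2)) for r in spot_in(n,p)[:4]])
print(grip_point_offset,read_time_s(),read_tcp_rot(),q(0))
E
```

```text
top hub [([270, 200], 0.61, [0.595, 0.028])]
top bowl [([242, 194], 0.93, [0.616, 0.091])]
top post [([317, 217], 0.86, [0.552, -0.072]), ([147, 202], 0.69, [0.585, 0.276])]
top load_mark [([277, 277], 0.82, [0.434, 0.013])]
top serve_mark [([343, 202], 0.87, [0.596, -0.13])]
top base []
top mat [([423, 259], 0.8, [0.475, -0.308]), ([275, 209], 0.71, [0.59, 0.022])]
top cup [([424, 290], 0.75, [0.406, -0.306]), ([432, 353], 0.74, [0.269, -0.319]), ([512, 265], 0.64, [0.46, -0.504]), ([480, 351], 0.61, [0.274, -0.424])]
top jar []
top stand [([135, 268], 0.87, [0.458, 0.328])]
top tin [([146, 204], 0.57, [0.602, 0.31])]
cup [([411.0, 272.0, 453.0, 306.0], 0.93), ([468.0, 334.0, 514.0, 370.0], 0.85), ([430.0, 288.0, 439.0, 294.0], 0.74), ([413.0, 334.0, 470.0, 381.0], 0.73)]
jar [([399.0, 213.0, 429.0, 243.0], 0.7)]
scene hub [([331, 294], 0.89, [0.593, 0.025])]
scene bowl [([346, 327], 0.94, [0.619, 0.087]), ([505, 363], 0.55, [0.487, 0.335]), ([450, 409], 0.35, [0.635, 0.326]), ([330, 318], 0.31, [0.623, 0.05])]
scene post [([309, 252], 0.86, [0.558, -0.074])]
scene load_mark [([384,
[... 258 characters left out ...]
21]), ([295, 188], 0.79, [0.286, -0.418]), ([226, 200], 0.77, [0.464, -0.49]), ([286, 218], 0.75, [0.408, -0.315])]
scene jar []
scene stand [([504, 365], 0.71, [0.455, 0.323]), ([265, 231], 0.21, [0.485, -0.306])]
scene tin [([452, 407], 0.85, [0.601, 0.311]), ([267, 232], 0.32, [0.485, -0.299])]
cup [([276.0, 182.0, 300.0, 224.0], 0.81), ([311.0, 149.0, 342.0, 208.0], 0.66), ([207.0, 149.0, 246.0, 204.0], 0.63), ([285.0, 152.0, 307.0, 191.0], 0.61)]
jar [([239.0, 217.0, 264.0, 251.0], 0.65), ([262.0, 250.0, 399.0, 365.0], 0.31)]
0.0188 1.4 [-3.16250440e-05  8.03591357e-01  5.95181422e-01  6.93038835e-05] [np.float64(6.123233995736766e-17), np.float64(1.0), np.float64(0.0), np.float64(0.0)]
```

View pics/top.png

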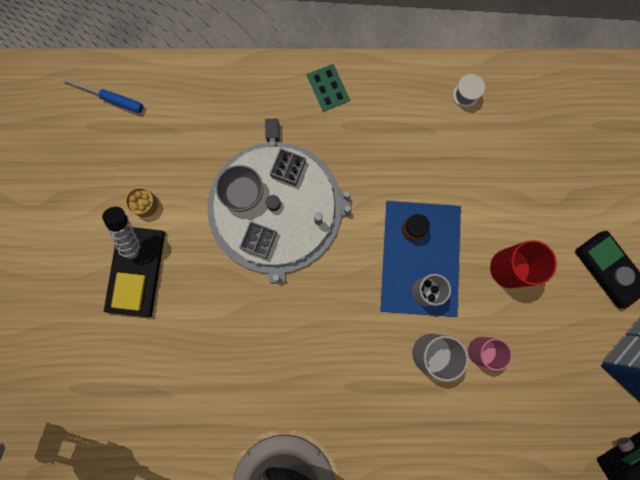

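View pics/scene.png

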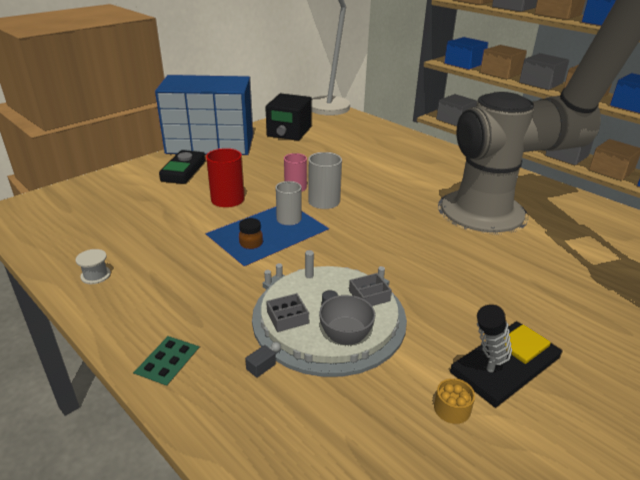

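The pictures show the carousel at about (275,205) in the top view, the bowl at (242,190) and the post at (318,217). The serving pins are at (345,203) and the loading pin at (277,277).

There are four cup-like things in the top view:
- A small grey cup holding black knobs, on the mat at (434,290).
- A larger grey cup at (443,358).
- A pink cup at (490,354).
- A red cup at (530,263).

The small grey cup on the mat fits: it is not pink or red, it is the smaller of the grey two, and the knobs are in it. I'll confirm with a crop and check IK at the same time.

```bash
cat >> h.py <<'E'
C=np.array([.594,.026]); PHI=.037
def qm(M):
    x,y,z,w=R.from_matrix(M).as_quat(); return [w,x,y,z]
def tool(psi,pitch,roll=0):
    "tool z heading psi, pitched down; jaws horizontal at roll 0; rotates about tool z by roll"
    z=np.array([np.cos(psi)*np.cos(pitch),np.sin(psi)*np.cos(pitch),-np.sin(pitch)])
    x=np.array([-np.sin(psi),np.cos(psi),0]); M=np.c_[x,np.cross(z,x),z]
    return M@R.from_euler('z',roll).as_matrix()
def post_pose(a,z=.055,flip=0):
    "tcp pose straddling the post at carousel angle a"
    w=a+PHI; return [C[0]+.104*np.cos(w),C[1]+.104*np.sin(w),z], q(w+np.pi/2+flip)
E
python3 - <<'E'
from h import *
p=camera("top"); save(p,"crop",(370,190,570,400),3)
for f in(0,np.pi):
  for a in(-1.96,-1.5,-1,-.5,0,.5,1,1.571):
    j=ik(*post_pose(a,flip=f)); print(f,a,None if j is None else np.round(j,2))
cup=np.array([.407,-.31,.055])
for d in(0,15,30):
  for ps in range(-180,180,15):
    for ro in(0,np.pi):
      M=tool(np.radians(ps),np.radians(d),ro); j=ik(list(cup+.0188*M[:,2]),qm(M))
      j2=ik(list(cup+(.0188-.1)*M[:,2]),qm(M))
      if j is not None and j2 is not None: print(d,ps,ro,np.round(j,2),np.round(j2,2))
E
```

```text
0 -1.96 [-0.26  0.6   1.63 -0.    0.92  0.09]
0 -1.5 [-0.25  0.67  1.48 -0.    0.99 -0.36]
0 -1 [-0.21  0.74  1.33 -0.    1.07 -0.82]
0 -0.5 [-0.14  0.79  1.22 -0.    1.13 -1.25]
0 0 [-0.07  0.81  1.18 -0.    1.15 -1.67]
0 0.5 [ 0.    0.79  1.22  0.    1.13 -2.1 ]
0 1 [ 0.06  0.74  1.33  0.    1.07 -2.55]
0 1.571 [ 0.09  0.66  1.5   0.    0.98 -3.09]
3.141592653589793 -1.96 [-0.26  0.6   1.63  0.    0.92 -3.05]
3.141592653589793 -1.5 [-0.25  0.67  1.48  0.    0.99  2.78]
3.141592653589793 -1 [-0.21  0.74  1.33  0.    1.07  2.33]
3.141592653589793 -0.5 [-0.14  0.79  1.22  0.    1.13  1.89]
3.141592653589793 0 [-0.07  0.81  1.18 -0.    1.15  1.47]
3.141592653589793 0.5 [ 0.    0.79  1.22 -0.    1.13  1.04]
3.141592653589793 1 [ 0.06  0.74  1.33 -0.    1.07  0.59]
3.141592653589793 1.571 [ 0.09  0.66  1.5  -0.    0.98  0.05]
0 -165 0 [-0.43  1.31  1.03 -0.87  2.16  0.99] [-0.35  1.47  0.6  -0.98  2.38  0.75]
0 -165 3.141592653589793 [-0.43  1.31  1.03 -0.87  2.16 -2.15] [-0.35  1.47  0.6  -0.98  2.38 -2.39]
0 -150 0 [-0.35  1.25  1.22 -0.99  1.98  1.02] [-0.25  1.35  0.91 -0.99  2.16  0
[... 6979 characters left out ...]
73] [-0.9   1.24  0.56  0.18  2.37  1.78]
30 120 3.141592653589793 [-0.88  1.12  1.01  0.16  2.05 -1.41] [-0.9   1.24  0.56  0.18  2.37 -1.37]
30 135 0 [-0.8   1.14  0.95 -0.01  2.09  1.56] [-0.79  1.29  0.45 -0.01  2.45  1.56]
30 135 3.141592653589793 [-0.8   1.14  0.95 -0.01  2.09 -1.58] [-0.79  1.29  0.45 -0.01  2.45 -1.58]
30 150 0 [-0.71  1.14  0.95 -0.18  2.08  1.39] [-0.69  1.29  0.45 -0.22  2.43  1.32]
30 150 3.141592653589793 [-0.71  1.14  0.95 -0.18  2.08 -1.75] [-0.69  1.29  0.45 -0.22  2.43 -1.82]
30 165 0 [-0.62  1.12  1.   -0.34  2.01  1.23] [-0.59  1.24  0.56 -0.39  2.33  1.13]
30 165 3.141592653589793 [-0.62  1.12  1.   -0.34  2.01 -1.91] [-0.59  1.24  0.56 -0.39  2.33 -2.01]
```

View pics/crop.png

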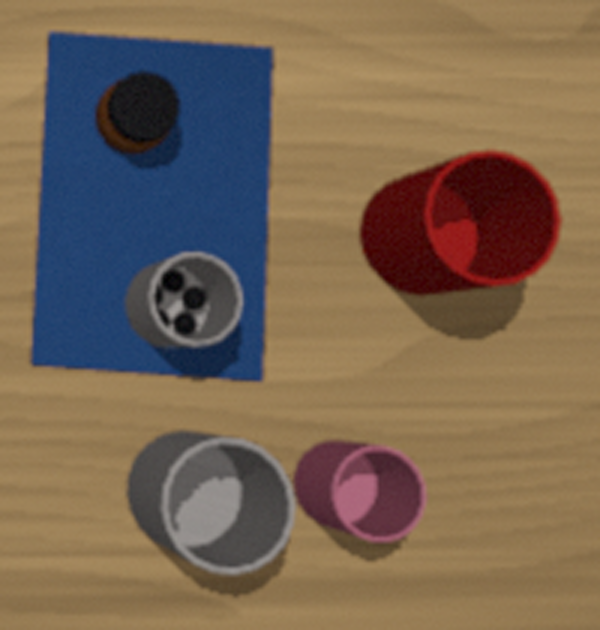

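The crop confirms the small aluminium cup on the mat. It holds dark knobs and is clearly smaller than the grey cup below it in the crop at (210,500). Next I turn the carousel to the loading mark.

```bash
cat >> h.py <<'E'
def turn(a0,a1,flip,n,v):
    xyz,o=post_pose(a0,.25,flip); command_gripper(.042); move_ptp(xyz,o)
    hit=move_linear(post_pose(a0,.055,flip)[0],max_speed=.12,contact_N=6)
    if hit: print("hit",read_tool_pos()); raise SystemExit
    command_gripper(.026,5)
    for a in np.linspace(a0,a1,n+1)[1:]:
        xyz,o=post_pose(a,.055,flip); move_linear(xyz,o,max_speed=v)
        print(round(a,2),np.round(read_ft_force(),1),round(read_time_s(),1))
    command_gripper(.042); dwell(.3)
    xyz,o=post_pose(a1,.15,flip); move_linear(xyz,max_speed=.15)
def check(tag,view=None):
    p=camera("top")
    for n,z in dict(bowl=.036,post=.092,hub=.062).items():
        print(tag,n,[(np.round(r["position"]).astype(int).tolist(),np.round(at_z(p,r["position"],z)[:2],3).tolist(),round(float((np.arctan2(*(at_z(p,r["position"],z)[:2]-C)[::-1])-PHI-(np.pi if n=="bowl" else 0)+np.pi)%(2*np.pi)-np.pi),3)) for r in place_of(n,p)[:2]])
    return p
E
python3 - <<'E'
from h import *
turn(-1.96,0,0,5,.08)
move_ptp([.45,-.15,.3],q(0)); p=check("load"); save(p,"load",(180,100,500,400),2)
b=masks_of("cup",p)
for r in b[:3]: print(r["extent"],r["score"])
print(read_time_s())
cup=np.array([.407,-.310,.062])
for ps in(-150,-135,-125,-115):
 for ro in(0,np.pi):
  for s in(-.11,0,):
   M=tool(np.radians(ps),np.radians(30),ro); j=ik(list(cup+(.0188+s)*M[:,2]),qm(M)); print("g",ps,ro,s,None if j is None else np.round(j,2))
E
```

```text
-1.57 [ 0.7 -0.6 -0.6] 7.8
-1.18 [-0.1 -0.3 -0.1] 8.5
-0.78 [-0.1 -0.7  0.4] 9.2
-0.39 [ 0.   0.8 -0. ] 9.8
0.0 [0.1 0.1 0.8] 10.5
load bowl [([274, 240], [0.514, 0.021], 0.022)]
load post [([268, 149], [0.699, 0.029], -0.007)]
load hub [([270, 203], [0.589, 0.027], 2.995)]
[414.2, 332.0, 472.4, 376.8] 0.96
[423.4, 273.2, 452.5, 301.6] 0.72
[491.5, 239.5, 558.5, 288.8] 0.63
13.6
g -150 0 -0.11 [-0.29  0.98  1.13 -0.71  1.82  0.87]
g -150 0 0 [-0.39  0.96  1.39 -0.76  1.59  0.97]
g -150 3.141592653589793 -0.11 [-0.29  0.98  1.13 -0.71  1.82 -2.27]
g -150 3.141592653589793 0 [-0.39  0.96  1.39 -0.76  1.59 -2.17]
g -135 0 -0.11 [-0.21  0.89  1.37 -0.81  1.62  0.87]
g -135 0 0 [-0.34  0.9   1.56 -0.91  1.42  0.96]
g -135 3.141592653589793 -0.11 [-0.21  0.89  1.37 -0.81  1.62 -2.28]
g -135 3.141592653589793 0 [-0.34  0.9   1.56 -0.91  1.42 -2.18]
g -125 0 -0.11 [-0.16  0.82  1.54 -0.9   1.49  0.88]
g -125 0 0 None
g -125 3.141592653589793 -0.11 [-0.16  0.82  1.54 -0.9   1.49 -2.26]
g -125 3.141592653589793 0 None
g -115 0 -0.11 None
g -115 0 0 None
g -115 3.141592653589793 -0.11 None
g -115 3.141592653589793 0 None
```

View pics/load.png

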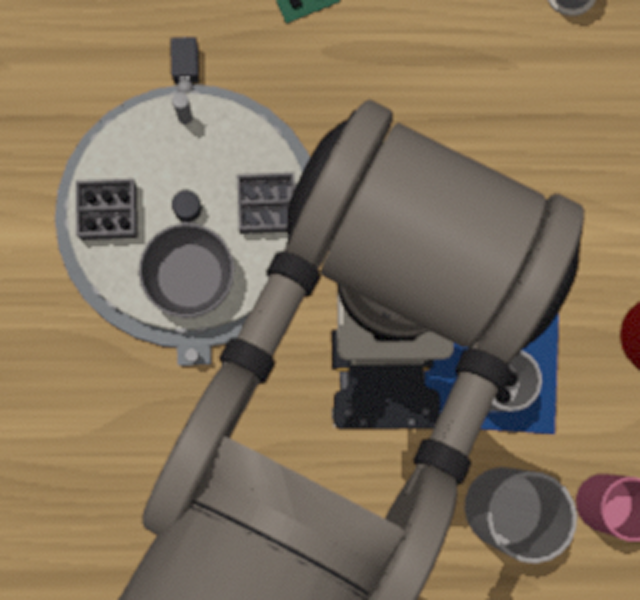

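The carousel sits at 0, with post and bowl within about 0.02 rad in the top view: bowl at crop (187,270), single pin at (192,353). Now I plan the grasp and the pour.

```bash
cat >> h.py <<'E'
D=np.radians(30); L=.094-.062
B=np.array([.518,.022])
def tilt(psi,th):
    h=np.array([np.cos(psi),np.sin(psi),0]); k=np.cross([0,0,1],-h)
    return R.from_rotvec(k*th).as_matrix()@tool(psi,D,0)
def pour(psi,deg,back=.018,zl=.088):
    "tcp pose with the lowest lip point kept over the bowl, cup tilted deg towards -psi"
    th=np.radians(deg); M=tilt(psi,th); d=-np.array([np.cos(psi),np.sin(psi),0])
    c=np.array([0,0,np.cos(th)])+d*np.sin(th); e=-np.array([0,0,np.sin(th)])+d*np.cos(th)
    lip=np.r_[B,zl+max(0,(100-deg)/100*.08)]-back*d
    return list(lip-L*c-.0315*e+.0188*M[:,2]), qm(M)
def gpose(cup,psi,back=0,dz=0):
    M=tool(psi,D,0); return list(np.r_[cup,.062+dz]+(.0188-back)*M[:,2]), qm(M)
E
python3 - <<'E'
from h import *
p=camera("top"); print("rim",at_z(p,(435.3,289.7),.094)[:2], "jar lid",at_z(p,(370+144/3,190+106/3),.059)[:2])
for r in spot_in("cup",p)[:4]: print(r["extent"])
for ps in(-90,-100,-110,-120,-135,-150):
    print(ps,[(d,None if (j:=ik(*pour(np.radians(ps),d))) is None else np.round(j,2).tolist()) for d in(15,60,90,110,125,135)])
for ps in(-130,-140): print([None if (j:=ik(*gpose(np.array([.407,-.31]),np.radians(ps),b,z))) is None else np.round(j,2).tolist() for b,z in((.11,.0),(.11,.08),(0,0),(0,.12))])
E
```

```text
rim [ 0.40170936 -0.31040393] jar lid [ 0.53984767 -0.2871293 ]
[469.2, 335.6, 513.0, 369.5]
[425.1, 271.2, 450.8, 302.3]
[491.6, 238.0, 559.0, 284.9]
[414.5, 331.7, 473.2, 380.9]
-90 [(15, None), (60, None), (90, None), (110, None), (125, None), (135, None)]
-100 [(15, None), (60, None), (90, None), (110, None), (125, None), (135, None)]
-110 [(15, [0.26, 0.95, 1.43, -0.94, 1.77, 0.96]), (60, None), (90, None), (110, None), (125, None), (135, None)]
-120 [(15, [0.22, 0.98, 1.34, -0.84, 1.88, 0.97]), (60, None), (90, None), (110, None), (125, None), (135, None)]
-135 [(15, [0.16, 1.03, 1.21, -0.69, 2.04, 1.03]), (60, None), (90, None), (110, None), (125, None), (135, None)]
-150 [(15, [0.09, 1.07, 1.11, -0.52, 2.18, 1.13]), (60, [0.06, 1.4, 1.08, -0.9, 2.63, 0.98]), (90, None), (110, None), (125, None), (135, None)]
[[-0.18, 0.85, 1.45, -0.85, 1.55, 0.87], [-0.18, 0.74, 1.42, -0.86, 1.65, 0.76], [-0.32, 0.88, 1.62, -0.97, 1.36, 0.97], [-0.32, 0.69, 1.59, -0.94, 1.49, 0.78]]
[[-0.23, 0.92, 1.29, -0.77, 1.69, 0.87], [-0.23, 0.82, 1.26, -0.79, 1.79, 0.77], [-0.36, 0.92, 1.5, -0.86, 1.47, 0.96], [-0.36, 0.74, 1.47, -0.85, 1.61, 0.8]]
```

```bash
sed -i 's/k=np.cross(\[0,0,1\],-h)/k=np.cross([0,0,1],h)/; s/d=-np.array(\[np.cos(psi)/d=np.array([np.cos(psi)/; s/tilted deg towards -psi/tilted deg towards psi/' h.py
python3 - <<'E'
from h import *
for ps in(-90,-100,-110,-120,-135,-150,180,120,90,60):
    print(ps,[(d,None if (j:=ik(*pour(np.radians(ps),d))) is None else np.round(j,2).tolist()) for d in(15,60,90,110,125,135)])
E
```

```text
-90 [(15, [0.38, 0.68, 1.55, -0.74, 1.34, 0.72]), (60, [0.01, 0.46, 1.68, -0.0, 1.0, 0.01]), (90, [-0.3, 0.52, 1.73, 0.56, 1.12, -0.6]), (110, [-0.46, 0.65, 1.71, 0.78, 1.35, -0.87]), (125, [-0.54, 0.78, 1.68, 0.89, 1.54, -1.0]), (135, [-0.58, 0.88, 1.65, 0.95, 1.67, -1.07])]
-100 [(15, [0.35, 0.74, 1.43, -0.66, 1.46, 0.77]), (60, [0.01, 0.48, 1.65, -0.0, 1.01, 0.19]), (90, [-0.3, 0.5, 1.78, 0.62, 1.03, -0.49]), (110, [-0.48, 0.61, 1.81, 0.88, 1.23, -0.84]), (125, [-0.58, 0.74, 1.8, 1.0, 1.43, -1.01]), (135, [-0.62, 0.84, 1.78, 1.06, 1.56, -1.1])]
-110 [(15, [0.31, 0.79, 1.31, -0.59, 1.58, 0.82]), (60, [0.01, 0.49, 1.63, -0.0, 1.02, 0.36]), (90, [-0.3, 0.47, 1.82, 0.67, 0.94, -0.39]), (110, [-0.5, 0.57, 1.9, 1.0, 1.12, -0.82]), (125, [-0.61, 0.7, 1.92, 1.13, 1.32, -1.05]), (135, [-0.66, 0.8, 1.91, 1.18, 1.46, -1.16])]
-120 [(15, [0.26, 0.85, 1.2, -0.53, 1.7, 0.88]), (60, [-0.0, 0.51, 1.6, -0.0, 1.03, 0.52]), (90, [-0.3, 0.45, 1.87, 0.72, 0.84, -0.27]), (110, [-0.5, 0.54, 1.99, 1.14, 1.01, -0.82]), (125, [-0.62, 0.66, 2.04, 1.29, 1.22, -1.1]), (135, [-0.68, 0.77, 2.04, 1.34, 1.37, -1.
[... 773 characters left out ...]
0.22, 0.82, 2.56, 2.93, 1.54, -1.62])]
120 [(15, [-0.42, 0.82, 1.25, 0.43, 1.74, 2.12]), (60, [-0.2, 0.5, 1.61, 0.0, 1.03, 2.42]), (90, [0.07, 0.46, 1.85, -0.74, 0.73, -3.06]), (110, None), (125, None), (135, None)]
90 [(15, [-0.58, 0.65, 1.62, 0.64, 1.41, 2.28]), (60, [-0.22, 0.45, 1.7, 0.0, 0.99, 2.92]), (90, [0.09, 0.53, 1.71, -0.61, 1.04, -2.7]), (110, [0.25, 0.67, 1.67, -0.89, 1.26, -2.39]), (125, None), (135, None)]
60 [(15, [-0.68, 0.48, 2.0, 0.93, 1.06, 2.35]), (60, [-0.22, 0.41, 1.78, 0.0, 0.95, -2.84]), (90, [0.06, 0.6, 1.57, -0.45, 1.3, -2.37]), (110, [0.18, 0.78, 1.41, -0.63, 1.59, -2.24]), (125, [0.24, 0.93, 1.3, -0.74, 1.81, -2.2]), (135, [0.26, 1.02, 1.23, -0.82, 1.95, -2.2])]
```

```bash
sed -i 's/L=.094-.062/GZ=.066; L=.094-GZ/; s/np.r_\[cup,.062+dz\]/np.r_[cup,GZ+dz]/' h.py
python3 - <<'E'
from h import *
cup=np.array([.405,-.310]); ps=np.radians(-140)
command_gripper(.09)
move_ptp(*gpose(cup,ps,.11,.08))
print(move_linear(gpose(cup,ps,.06,.0)[0],max_speed=.15,contact_N=8))
print(move_linear(gpose(cup,ps)[0],max_speed=.08,contact_N=8), read_tool_pos(), gpose(cup,ps)[0])
command_gripper(.05,25); print(read_finger_gap())
move_linear(gpose(cup,ps,0,.03)[0],max_speed=.1); move_linear(gpose(cup,ps,0,.14)[0],max_speed=.2)
print(read_finger_gap(),read_ft_force(),read_time_s())
p=camera("scene"); save(p,"lift",(170,80,490,320),2)
E
```

```text
False
False [ 0.39283251 -0.32048392  0.05673066] [np.float64(0.39252781777442397), np.float64(-0.3204654035054567), np.float64(0.056600000000000004)]
0.06258412667517181
0.06264639141104333 [ 0.46681114  1.28329425 -2.81986603] 19.275
```

View pics/lift.png

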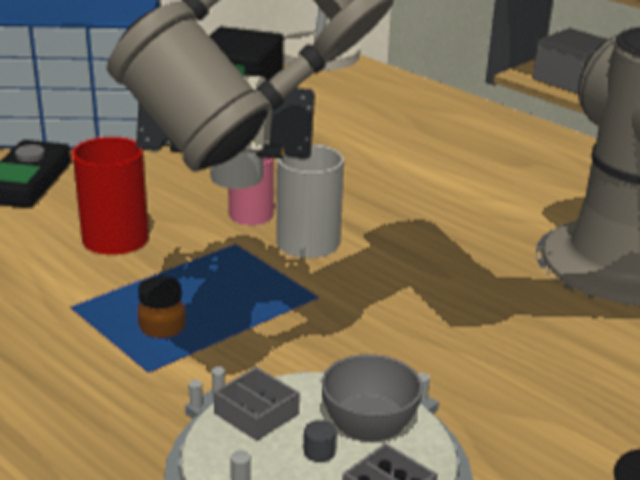

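The cup is lifted, with its bottom showing under the gripper at (237,170), and the jar is untouched at (162,305). Now I carry it over and pour.

```bash
python3 - <<'E'
from h import *
ps=np.radians(-95)
move_ptp(*pour(ps,5,zl=.11)); print(read_time_s())
for d in(35,60,75,85,92,99,106,113,120,127,134):
    x,o=pour(ps,d); move_linear(x,o,max_speed=.1); 
    if d in(75,106,134): print(d,read_time_s(),read_ft_force())
dwell(.6)
for d in(126,134): move_linear(*pour(ps,d),max_speed=.2)
dwell(.4)
print(read_finger_gap(),read_ft_force(),read_time_s())
p=camera("scene"); save(p,"pour",(230,180,430,360),3)
E
```

```text
20.825
75 22.5 [-0.55131181  0.41449287 -2.5905311 ]
106 23.65 [ 0.474834   -0.3179618  -1.21551349]
134 24.75 [ 0.12111416 -0.76236083 -1.01293174]
0.06281026853602767 [-0.16522517  0.12271644 -1.52085749] 26.3333
```

View pics/pour.png

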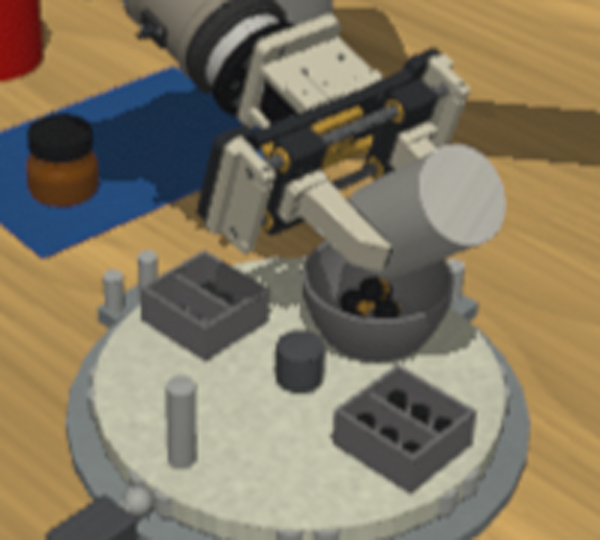

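The knobs are lying in the bowl at (370,300) and the jar is undisturbed. Next I stand the cup back on the mat.

```bash
python3 - <<'E'
from h import *
ps=np.radians(-95); cup=np.array([.405,-.310]); pg=np.radians(-140)
for d in(100,60,30): move_linear(*pour(ps,d),max_speed=.2)
move_ptp(*pour(ps,5,zl=.13))
move_ptp(*gpose(cup,pg,0,.14))
move_linear(gpose(cup,pg,0,.015)[0],max_speed=.15)
print(move_linear(gpose(cup,pg,0,-.004)[0],max_speed=.02,contact_N=4),read_tool_pos())
command_gripper(.09); dwell(.2)
move_linear(gpose(cup,pg,.07,.0)[0],max_speed=.1)
move_linear(gpose(cup,pg,.11,.1)[0],max_speed=.2)
move_ptp([.40,.15,.32],q(np.pi/2)); print(read_time_s())
p=check("after")
for k in("knob0","cup","jar"): print(k,[(np.round(r["extent"]).tolist(),round(r["score"],2)) for r in spot_in(k,p)[:8]])
a=p["image"][190:310,215:335]; b=p["image"][210:330,370:490]
cv2.imwrite("pics/after.png",np.hstack([cv2.resize(i[:,:,::-1],None,fx=3.3,fy=3.3,interpolation=cv2.INTER_CUBIC) for i in(a,b)]))
save(camera("scene"),"after_s",(230,180,430,360),3)
E
```

```text
True [ 0.39237438 -0.32043422  0.05665524]
36.625
after bowl [([271, 239], [0.515, 0.027], -0.054)]
after post [([271, 149], [0.699, 0.023], -0.067)]
after hub [([271, 202], [0.592, 0.025], -2.756), ([275, 240], [0.509, 0.015], -3.053)]
knob0 [([273.0, 227.0, 282.0, 231.0], 0.53), ([281.0, 233.0, 283.0, 240.0], 0.47)]
cup [([490.0, 238.0, 555.0, 288.0], 0.9), ([414.0, 332.0, 470.0, 381.0], 0.89), ([409.0, 272.0, 450.0, 303.0], 0.59), ([471.0, 336.0, 512.0, 370.0], 0.57)]
jar [([400.0, 214.0, 429.0, 242.0], 0.83)]
```

View pics/after.png

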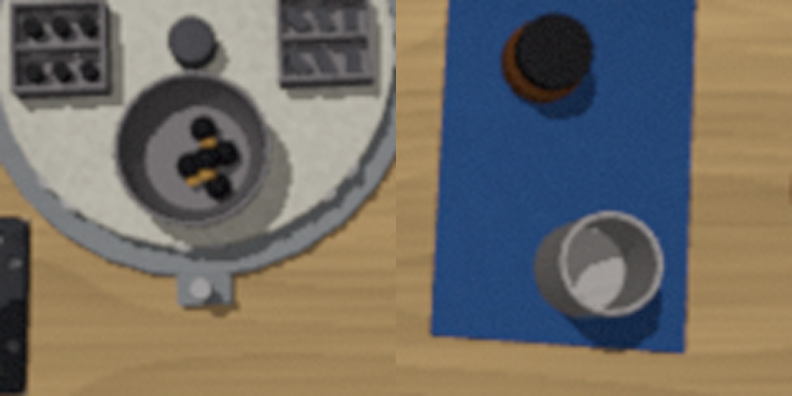

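View pics/after_s.png

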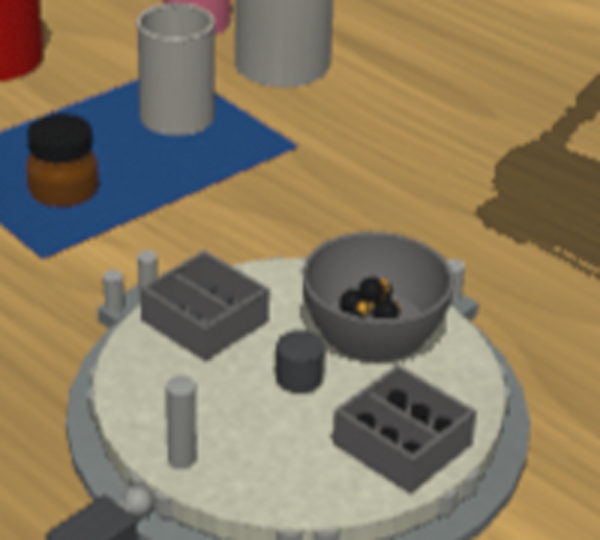

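Five black knobs are in the bowl, at crop (205,128), (228,153), (190,165), (208,158) and (217,187). The cup stands empty and upright on the mat, and the jar is unmoved. Now I turn the carousel on to the serving mark.

```bash
python3 - <<'E'
from h import *
turn(0,1.571,np.pi,4,.06)
move_linear(post_pose(1.571,.25,np.pi)[0],max_speed=.2); move_ptp([.38,.2,.32],q(np.pi/2)); print(read_time_s())
p=check("serve")
for k in("cup","jar","tin"): print(k,[(np.round(r["extent"]).tolist(),round(r["score"],2)) for r in spot_in(k,p)[:4]])
save(p,"serve",(110,100,480,400),2)
E
```

```text
0.39 [-0.4  0.3 -0.4] 43.5
0.79 [-0.1 -0.1 -0.9] 44.3
1.18 [-0.3  0.2  0.4] 45.1
1.57 [1.  0.1 0. ] 46.0
49.4083
serve bowl [([305, 208], [0.584, -0.047], 1.4)]
serve post [([220, 203], [0.583, 0.128], 1.641)]
serve hub [([269, 199], [0.598, 0.029], 0.607)]
cup [([411.0, 330.0, 471.0, 380.0], 0.76), ([412.0, 271.0, 452.0, 303.0], 0.64), ([471.0, 334.0, 511.0, 369.0], 0.59)]
jar [([403.0, 215.0, 431.0, 240.0], 0.78)]
tin [([126.0, 187.0, 160.0, 221.0], 0.95)]
```

View pics/serve.png

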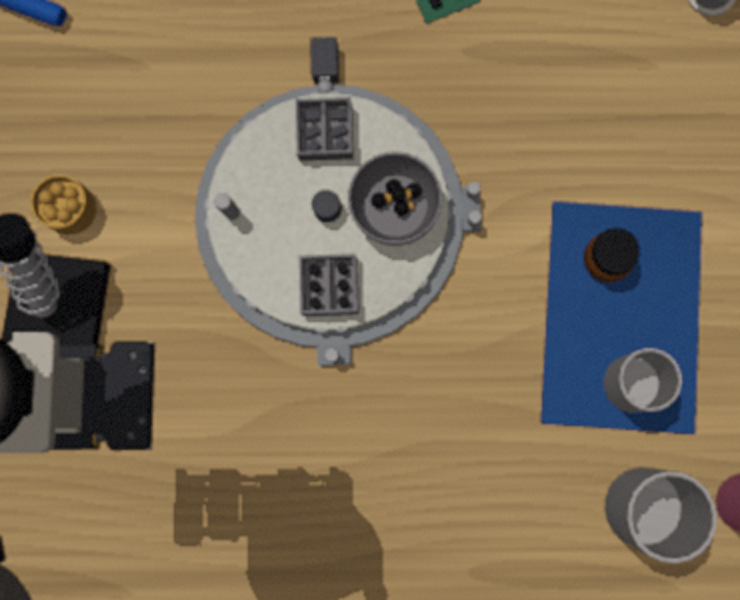

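```bash
python3 -c "
from h import *
print(read_ft_force(),read_time_s()); job_done()"
```

```text
[ 0.38884435 -0.02742673 -0.89058029] 49.7583
the job is handed in; nothing more can be done
```

The job is handed in at 49.8 s, and as far as the pictures show everything is as asked.

**What I did:**
1. I pushed the carousel by its post until the bowl was at the loading mark.
2. I gripped the small aluminium cup, tipped all five knobs into the bowl and stood the empty cup back on the mat.
3. I pushed the carousel on to the serving mark and moved the arm clear.

**Last checks (top picture):**
- **Knobs and cup:** the last picture shows the knobs in the bowl, and I counted five separately before the last turn. The cup is empty and upright on the mat.
- **Jar and tin:** the jar and the tin look unmoved.
- **Carousel angle:** the readings disagreed a little. The bowl alone gave 1.40 rad and the post alone 1.64. The line from bowl to post gave about 1.54, against 1.571 for the serving notch. I put the spread down to network error, because the bowl shows beside the two pins and the disc was free to settle in its notch.

No step after the first move had to be repeated. The wrist forces I read stayed below 3 N, though I did not log them throughout.

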